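# Lay the breakfast tray

## Robot

A 6-joint arm with a two-finger parallel gripper is mounted at the origin on the work surface. World frame = base frame: x ahead of the robot, y to its left, z up, the work surface at z = 0. Lengths are in m, angles in degrees, forces in N, time in s.
With the tool pointing down it reaches from about 0.4 to 0.825 m from the base axis. Payload 7 kg.
Tool frame: the origin (TCP) lies between the finger pads; the fingertips stand 19 mm ahead of it and the grasp point (between the pads) is the TCP; x points along the fingers, y is the direction in which the jaws open and shut, and the axes are right-handed (so a half turn about x gives the same grasp; the last joint's range is limited). The gripper opens to 88 mm and grips with 3 to 60 N. Pads are 19 mm wide; open, the fingers measure 130 mm over their backs; the gripper's body (78 mm by 193 mm) begins 47 mm behind the grasp point.
Start: joints at [-55.056, 20.546, 0.682, 0, -70.136, -16.507], TCP at [0.213, -0.64, 0.246] pointing down, gripper open.
Joint ranges: [-176.03, 176.03], [-82.01, 121.73], [-58.28, 71.71], [-173.87, 95.51], [-174.79, -0.11], [-173.66, 173.66]. Speed limits (degrees/s): [136.94, 136.94, 172.46, 180, 180, 180].

## Interface

Orientations are given as [roll, pitch, yaw] about the fixed x, y, z axes, in that order (R = Rz(yaw) Ry(pitch) Rx(roll)).
In Python, from plant import r gives the robot as it stands.
- The arm moves only by the tool send_rows, never from a script. Its argument "plan" is a list of rows, each a list of 2 entries, a list of its own where there are three numbers: the shift along the tool's x, y, z scaled (see below), then the turn, a rotation vector about the tool's x, y, z scaled (see below). A call has exactly 5 rows; each row is the pose to reach, as a shift and turn from the pose measured when the call began, along the tool's axes at that moment; what a row does not reach only later rows make up. The controller multiplies each number of a shift by 0.15 m and each number of a turn by pi/4 rad. A row lasts 1/10 s, in which the tool goes at most 50 mm and 8.59 degrees, less where a joint would pass 70% of its speed; a pose out of reach is approached as far as the arm can. A call with a number of a shift or a turn outside -1 to 1 is refused whole. A call with a gripper value outside its range is refused whole. "jaw" is the opening, from -1 (shut) to 1 (fully open), so that 0 is half open, set as the call begins (left out, the last holds). The fingers move at their own pace and stop on an object; "force" is the grip in N (left out, the last holds). Time passes only in rows, so rows that repeat a pose let the fingers close, or fill a call up. It gives the time, the measured TCP pose, the force and the opening at its end, in the units of the state.
- r.get_state(): the state, without advancing time (a new reading comes with each control period).
- r.capture(name): name is "scene" or "top" or "wrist"; returns a dict with "color" (400x640x3 uint8, red, green, blue), "range_z" (400x640 float32, m along the optical axis (not along the pixel's ray), 0 where there is no reading), "mtx" (3x3 intrinsics, pixels), "pose" (4x4, takes a point from camera to world coordinates). Camera axes: x right, y down, z forward; pixel columns grow to the right and rows downward; lengths in m; the calibration is good to about 2 mm. A picture is of the moment at which its call begins.
- r.close_job(): hands the job in, once; it reports no verdict.
Trained networks look in a picture, given as the dict that the camera call returned (one of the last four; its "shot" number tells which), for a name from the list of things; names that differ only in an ending like _2 or _b are one class to them, and where a whole thing is asked for, a point or a joint stands for the part that bears it (a point fixed in the world has none). Each returns a list of dicts, best first, with "score" (0 to 1); they miss things now and then, are a little off and sometimes report something else, mostly with a low value. They report only what shows in the picture. A call takes as long as a camera call. They do not tell look-alikes from the thing itself.
- r.find_in(picture, target): "uv" ([column, row] in pixels, amid what is visible of it).
- r.trace(picture, target): "mask" (400x640 bool, what is visible of it) and "uv" ([column, row] in pixels, amid what is visible of it).
The state is a dict: "time_s": time; "joints": joint angles; "qd": joint speeds; "joint_torque": joint torques, N m; "tcp_pos": TCP position; "eef_rot": TCP orientation; "contact_force": force on the tool from outside, world axes, zero at the start; "moment": the same for the moment, N m; "gripper_width": finger opening in m.
Only numpy, scipy, OpenCV 4.12 (cv2) and the standard library are available. Lean on these libraries where they do the work, as an engineer would, in place of code of your own. Each camera call takes 0.05 s, during which the arm holds its last target. There are 200 camera calls.

## Task

Lay the breakfast tray: stand the white cup in the middle of the white saucer, the amber glass in the middle of the blue coaster, the jam jar with the dark-red lid in the middle of the small wooden board, and the green apple, stem up, in the middle of the ochre plate. Set each one down gently and upright, without dropping it, and do not push the saucer, coaster, board or plate out of their places on the tray. Leave the tomato and the yellow-lidded mustard jar where they stand.

Things in the scene. Friction and masses are not known exactly. Their poses are not given: they have to be found in the camera images.
- cup: Origin: centre of its underside, z up. White china cup, 60 mm high, outside diameter 64 mm from 30 mm height up to the rim, foot 44 mm; wall 4 mm. One handle on its own +y side reaches 56 mm from the axis (8 mm thick, 14 to 53 mm high), so grip it across its own x axis. 180 g. Stands on the worktop; belongs on the white saucer.
- glass: Origin: centre of its underside, z up. Amber (orange-brown) open glass tumbler, no handle, 85 mm high; diameter 57 mm at the foot, 60 mm at 45 mm height, 64 mm at the rim; wall 4 mm. 200 g. Stands on the worktop; belongs on the blue coaster.
- jam_jar: Origin: centre of its underside, z up. Closed jam jar, 80 mm high, body 60 mm diameter from the foot up to 55 mm; dark-red contents, white label with a dark-red band, dark-red lid 57 mm across from 63 to 80 mm. 300 g. Stands on the worktop; belongs on the small wooden board.
- apple: Origin: centre of its underside, z up. Yellow-green apple with brown stem and one dark-green leaf; 61 mm high (stem tip at 74 mm), widest 64 mm at 34 mm height, standing on a flat of 28 mm. Hard, 130 g. Stands on the worktop, stem up; belongs on the ochre plate.
- saucer: Origin: centre of its underside, z up. Loose, lies on the tray. White china saucer, 120 mm across; flat middle 86 mm across, 6 mm above its underside; rim 13 mm high. 220 g. Place for the cup.
- coaster: Origin: centre of its underside, z up. Loose, lies on the tray. Flat round blue ceramic coaster, 94 mm across, 8 mm thick. 150 g. Place for the amber glass. The tray: dark wood, 320 by 360 mm, fixed to the worktop, floor 8 mm above it, rim 30 mm high on the longer sides and 40 mm on the two ends with hand slots.
- board: Origin: centre of its underside, z up. Loose, lies on the tray. Small light-wood breakfast board, 100 mm along its x, 124 mm along its y, 12 mm thick. 200 g. Place for the jam jar. Saucer, coaster, board and plate stand two by two on the tray, centres 135 mm or more apart, and change places from start to start.
- plate: Origin: centre of its underside, z up. Loose, lies on the tray. Ochre-yellow stoneware plate, 128 mm across; flat middle 94 mm across, 6 mm above its underside; rim 14 mm high. 280 g. Place for the apple.
- mustard_jar: Origin: centre of its underside, z up. Look-alike, not for the tray: a jar of the shape and size of the jam jar (80 mm high, 60 mm diameter) with yellow contents, band and lid. Stands loose among the other things on the worktop.
- tomato: Origin: centre of its underside, z up. Look-alike, not for the tray: red tomato with green star-shaped calyx, 54 mm high, 66 mm across. Loose on the worktop. The six listed loose things and a salt shaker (42 mm diameter, 75 mm high) stand right of the tray, centres 90 mm or more apart, in an order that changes.
Not all that is in view belongs to the job. Several things have the shape of the coaster; the one meant has the colours described above.

How it is judged (in metres and radians):
At the end, for the whole second after the job is handed in: Each thing stands on its own piece, within 15 mm of its middle, resting on it, upright within 0.12 rad (apple 0.35), at rest; the four pieces lie flat within 30 mm of where they were; tomato and mustard jar within 30 mm of where they stood (horizontal distance between cup and saucer below 0.015 m and z of cup in the frame of saucer between 0.002 and 0.011 m and angle between each of cup, glass, jam_jar's own z axis and vertical below 0.12 rad and linear speed of each of cup, glass, jam_jar, apple below 0.02 m/s and angular speed of each of cup, glass, jam_jar, apple below 0.3 rad/s and distance of each of saucer, coaster, board, plate, tomato, mustard_jar from where it was at the start of the episode below 0.03 m and angle between each of saucer, coaster, board, plate's own z axis and vertical below 0.06 rad and horizontal distance between glass and coaster below 0.015 m and z of glass in the frame of coaster between 0.004 and 0.013 m and horizontal distance between jam_jar and board below 0.015 m and z of jam_jar in the frame of board between 0.008 and 0.017 m and horizontal distance between apple and plate below 0.015 m and z of apple in the frame of plate between 0.002 and 0.011 m and angle between apple's own z axis and vertical below 0.35 rad); the robot touches nothing.
It fails at once if the tomato is moved more than 30 mm from where it stood (distance of tomato from where it was at the start of the episode above 0.03 m).
It fails at once if the mustard jar is moved more than 30 mm from where it stood (distance of mustard_jar from where it was at the start of the episode above 0.03 m).
It fails at once if the cup, glass, jam jar or apple is dropped: it falls freely, touched by nothing, at more than 0.6 m/s (a fall of about 20 mm) ((linear speed of cup above 0.6 m/s and contact force between cup and anything else below 0.02 N) or (linear speed of glass above 0.6 m/s and contact force between glass and anything else below 0.02 N) or (linear speed of jam_jar above 0.6 m/s and contact force between jam_jar and anything else below 0.02 N) or (linear speed of apple above 0.6 m/s and contact force between apple and anything else below 0.02 N)).
It also fails if it takes over 112 s, if anything falls off the work surface, if the arm or the gripper's body presses on something with over 40 N, if the wrist force passes 120 N, or if a joint passes its speed limit or range.

## Working session

There is one attempt and no reset: what is moved stays moved. The work goes in short steps, Python scripts to look and compute and a tool call to move; the robot and the scene stay as the last step left them, time stands still between calls to the robot, and variables do not carry over. Pictures are saved under pics/ and viewed, about 12 in all and at most 16, crops included, and the job is handed in when it is done.

Besides the shell and the picture viewer there is one more tool, called as a command line: name --argument value ..., lists and objects as JSON in quotes. send_rows: Moves the arm, as the interface text tells. Its arguments: {"type":"object","properties":{"plan":{"type":"array"},"jaw":{"type":"number"},"force":{"type":"number"}},"required":["plan"]}

```bash
mkdir -p pics; ls
python3 - <<'E'
from plant import r
import cv2, numpy as np
print(r.get_state())
a=r.capture("top"); b=r.capture("scene")
np.set_printoptions(precision=3,suppress=True)
for n,c in(("top",a),("scene",b)):
    print(n,c["mtx"],c["pose"],c["shot"])
    cv2.imwrite(f"pics/{n}0.png",c["color"][:,:,::-1])
for t in "cup glass jam_jar apple saucer coaster board plate mustard_jar tomato".split():
    for n,c in(("top",a),):
        print(n,t,[(np.round(d["uv"]),round(d["score"],2)) for d in r.find_in(c,t)][:4])
E
```

```text
pics
{'time_s': 0.0, 'joints': array([-5.50547826e+01,  2.05921760e+01,  6.36394045e-01, -2.04633301e-02,
       -7.01347759e+01, -1.65060803e+01]), 'qd': array([-0.1158447 ,  0.03342266, -0.00523048, -0.03118114, -0.10434642,
        0.00729961]), 'joint_torque': array([-4.81436982e-04, -5.82714915e+01,  2.93051952e+01,  6.99681357e+00,
        6.84410290e-03, -1.57301256e-04]), 'tcp_pos': array([ 0.21334221, -0.63994505,  0.24463311]), 'eef_rot': array([ 94.51471064,  89.90742086, 112.94687894]), 'contact_force': array([0.06671997, 0.63545515, 0.11388961]), 'moment': array([ 0.02186683, -0.04328118, -0.01951549]), 'gripper_width': 0.0876212456387791}
top [[424.46    0.    322.606]
 [  0.    424.46  188.38 ]
 [  0.      0.      1.   ]] [[ 0.    -0.994  0.113  0.379]
 [-0.999  0.003  0.032 -0.052]
 [-0.032 -0.113 -0.993  0.96 ]
 [ 0.     0.     0.     1.   ]] 1
scene [[391.886   0.    320.074]
 [  0.    391.886 200.283]
 [  0.      0.      1.   ]] [[ 0.259  0.519 -0.815  1.366]
 [ 0.966 -0.133  0.222 -0.283]
 [ 0.007 -0.844 -0.536  0.625]
 [ 0.     0.     0.     1.   ]] 2
top cup [(array([485., 146.]), 0.62), (array([173., 142.]), 0.59)]
top glass [(array([362., 149.]), 0.6), (array([485., 144.]), 0.44)]
top jam_jar [(array([421., 146.]), 0.93)]
top apple [(array([482., 205.]), 0.82)]
top saucer [(array([239., 134.]), 0.63)]
top coaster [(array([244., 200.]), 0.79)]
top board [(array([175., 144.]), 0.64)]
top plate [(array([177., 210.]), 0.56)]
top mustard_jar [(array([366.,  99.]), 0.57)]
top tomato [(array([370., 203.]), 0.66)]
```

Run:
```python
import cv2
c=cv2.imread("pics/top0.png")[60:260,110:560]
cv2.imwrite("pics/top0c.png",cv2.resize(c,(800,356),interpolation=cv2.INTER_CUBIC))
```

```text
(no output)
```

View pics/top0c.png

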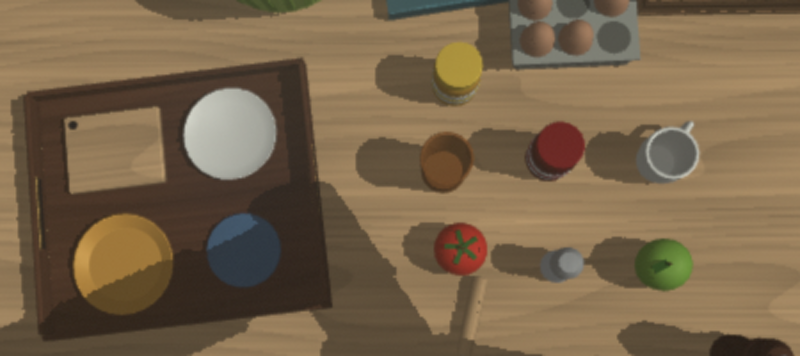

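View pics/scene0.png

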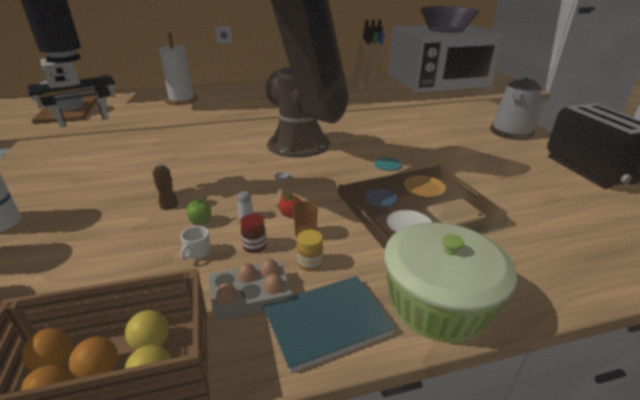

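The top crop (full-image pixels) shows these things:

- **Pieces on the tray:** board about (175,144), saucer (239,134), plate (178,209), coaster (247,200). The blue disc on the tray is the coaster meant. The teal disc behind the tray does not fit "blue, on the tray".
- **Things to move:** glass (361,149), dark-red-lidded jam jar (423,145), cup (485,146) with its handle up-right, apple (483,208).
- **Look-alikes to leave:** mustard jar (367,100), tomato (369,200).

Next I measure positions from depth.

```bash
cat > h.py <<'E'
from plant import r
import cv2, numpy as np
from scipy.optimize import least_squares
np.set_printoptions(precision=4,suppress=True)
def cloud(c):
    z=c["range_z"].astype(float); v,u=np.indices(z.shape); K=c["mtx"]
    p=np.stack([(u-K[0,2])/K[0,0]*z,(v-K[1,2])/K[1,1]*z,z],-1)
    w=p@c["pose"][:3,:3].T+c["pose"][:3,3]; w[z<=0]=np.nan
    return w
def circ(p):
    f=lambda q:np.hypot(p[:,0]-q[0],p[:,1]-q[1])-q[2]
    return least_squares(f,[*p[:,:2].mean(0),.03],loss="soft_l1",f_scale=.002).x
def mec(p):
    (x,y),rad=cv2.minEnclosingCircle((p[:,:2]*1000).astype(np.float32)); return np.array([x,y,rad])/1000
def ray(c,uv,z):
    d=c["pose"][:3,:3]@np.linalg.inv(c["mtx"])@[*uv,1]; o=c["pose"][:3,3]
    return o+d*(z-o[2])/d[2]
E
python3 - <<'E'
from h import *
c=r.capture("top"); w=cloud(c)
for n,uv in dict(saucer=(239,134),coaster=(247,200),board=(175,144),plate=(178,209)).items():
    ds=[d for d in r.trace(c,n) if np.hypot(*(np.array(d["uv"])-uv))<20]
    if not ds: print(n,"none");continue
    m=ds[0]["mask"]; p=w[m]; p=p[~np.isnan(p[:,2])]
    zt=np.median(p[:,2]); ct=max(cv2.findContours(m.astype(np.uint8),0,1)[0],key=len)
    q=np.array([ray(c,x[0],zt)[:2] for x in ct])
    print(n,ds[0]["score"],m.sum(),"z",zt,"centroid",p.mean(0),"mec",mec(q),"rect",cv2.minAreaRect((q*1000).astype(np.float32)))
for n,uv,h in [("glass",(361,149),.085),("jam_jar",(423,145),.08),("cup",(485,146),.06),("apple",(483,208),.061),("mustard_jar",(367,100),.08),("tomato",(369,200),.054),("salt",(427,208),.075)]:
    p=w[uv[1]-32:uv[1]+32,uv[0]-30:uv[0]+30].reshape(-1,3); p=p[~np.isnan(p[:,2])]
    t=p[p[:,2]>h-.012]; a=p[p[:,2]>.015]
    print(n,"zmax",np.percentile(p[:,2],99.5),"n",len(t),"top mean",t.mean(0),"mec",mec(t),"circ",circ(t))
m=r.trace(c,"cup"); print([(d["uv"],d["score"],d["mask"].sum()) for d in m])
E
```

```text
saucer 0.93 2059 z 0.016194131359053787 centroid [0.6105 0.1697 0.0167] mec [0.6109 0.1699 0.0597] rect ((611.1427001953125, 169.72573852539062), (117.00536346435547, 116.43024444580078), 26.81038475036621)
coaster none
board 0.71 2433 z 0.020657262083631223 centroid [0.5903 0.3177 0.0202] mec [0.59   0.3189 0.078 ] rect ((589.7600708007812, 317.98553466796875), (104.59194946289062, 128.3097381591797), 6.432043075561523)
plate 0.89 2429 z 0.01614940333561221 centroid [0.4439 0.3021 0.0169] mec [0.4433 0.3022 0.064 ] rect ((444.8928527832031, 304.00836181640625), (124.43152618408203, 123.00836944580078), 1.837963581085205)
glass zmax 0.0872545205959436 n 227 top mean [ 0.5649 -0.1047  0.0836] mec [ 0.5628 -0.1041  0.0317] circ [ 0.562  -0.1039  0.0294]
jam_jar zmax 0.08329987187791138 n 593 top mean [ 0.5775 -0.2378  0.0801] mec [ 0.5789 -0.2385  0.0285] circ [ 0.5774 -0.2377  0.0203]
cup zmax 0.06199315428370798 n 298 top mean [ 0.5742 -0.3762  0.0571] mec [ 0.5795 -0.3805  0.0406] circ [ 0.5724 -0.3745  0.03  ]
apple zmax 0.0704711802747959 n 604 top mean [ 0.4397 -0.3646  0.0584] mec [ 0.4398 -0.3674  0.0304] circ [ 0.4398 -0.3651  0.0204]
mustard_jar zmax 0.08333055845950094 n 565 top mean [ 0.6759 -0.1197  0.0801] mec [ 0.6775 -0.1196  0.0287] circ [ 0.6761 -0.1197  0.0203]
tomato zmax 0.05678192278785578 n 585 top mean [ 0.4598 -0.1227  0.0504] mec [ 0.46   -0.1229  0.0299] circ [ 0.4602 -0.123   0.0206]
salt zmax 0.07631605891191695 n 258 top mean [ 0.4397 -0.2443  0.0721] mec [ 0.4398 -0.2457  0.0189] circ [ 0.4399 -0.2447  0.013 ]
[([484.1, 146.4], 0.72, np.int64(850))]
```

Run:
```python
from h import *
s=r.get_state(); print(s["tcp_pos"])
from scipy.spatial.transform import Rotation as R
print(R.from_euler("xyz",s["eef_rot"],degrees=True).as_matrix())
a=cv2.imread("pics/top0.png")
cv2.imwrite("pics/cup.png",cv2.resize(a[110:180,330:530],(800,280),interpolation=cv2.INTER_CUBIC))
```

```text
[ 0.2134 -0.6403  0.2456]
[[-0.     -0.3162  0.9487]
 [ 0.      0.9487  0.3162]
 [-1.      0.     -0.    ]]
```

View pics/cup.png

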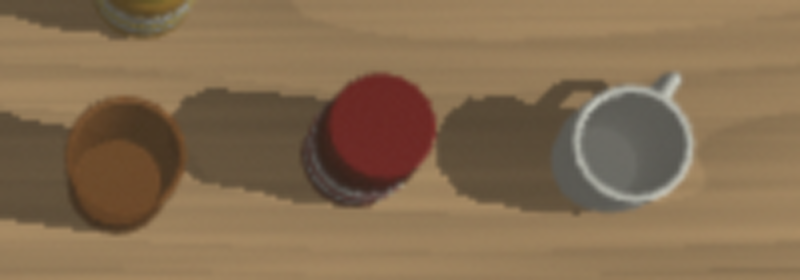

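The crop shows the glass at (361,149), the dark-red lid of the jam jar at (424,142), and the cup rim at (488,146). The cup handle points up-right, about -32° from world +x. I start with the apple and turn the tool so its axes line up with the world axes.

send_rows --plan '[[[0, 0.13, 0.2], [0.08, 0, 0]], [[0, 0.26, 0.4], [0.16, 0, 0]], [[0, 0.39, 0.6], [0.25, 0, 0]], [[0, 0.52, 0.8], [0.33, 0, 0]], [[0, 0.65, 0.99], [0.41, 0, 0]]]' --jaw 1 --force 25

```text
time_s: 1.4
tcp_pos: [0.3243, -0.4997, 0.2457]
eef_rot: [-44.5, 90.0, -44.7]
contact_force: [1.1, -0.3, 1.2]
gripper_width: 0.0878
```

```bash
cat >> h.py <<'E'
from scipy.spatial.transform import Rotation as R
def go(x,y,z):
    s=r.get_state(); M=R.from_euler("xyz",s["eef_rot"],degrees=True).as_matrix()
    d=np.array([x,y,z])-s["tcp_pos"]
    print("t",s["time_s"],"tcp",s["tcp_pos"],"yang",np.degrees(np.arctan2(M[1,1],M[0,1])),"down",M[:,0],"w",s["gripper_width"],"F",s["contact_force"],"UNITS",M.T@d/.15)
E
python3 - <<'E'
from h import *
go(.440,-.366,.15)
c=r.capture("top")
im=c["color"].astype(int); m=((im[...,2]-im[...,0])>15).astype(np.uint8)
m[:150]=0;m[260:]=0;m[:,:205]=0;m[:,300:]=0
ct=max(cv2.findContours(m,0,1)[0],key=cv2.contourArea)
q=np.array([ray(c,x[0],.016)[:2] for x in ct]); print("coaster",mec(q),circ(q))
print("cup",ray(c,(488,146.25),.06))
E
```

```text
t 1.4 tcp [ 0.3243 -0.4997  0.2457] yang 89.83472161136848 down [ 0.0003 -0.0003 -1.    ] w 0.08784583723159972 F [ 1.1325 -0.2767  1.2093] UNITS [0.6381 0.894  0.7688]
coaster [0.4602 0.1493 0.0453] [0.4612 0.1488 0.0433]
cup [ 0.5712 -0.3762  0.06  ]
```

send_rows --plan '[[[0.13, 0.18, 0.15], [0, 0, 0]], [[0.26, 0.36, 0.31], [0, 0, 0]], [[0.38, 0.54, 0.46], [0, 0, 0]], [[0.51, 0.72, 0.62], [0, 0, 0]], [[0.64, 0.89, 0.77], [0, 0, 0]]]'

```text
time_s: 1.95
tcp_pos: [0.4439, -0.3628, 0.1499]
eef_rot: [0.4, 89.9, 0.1]
contact_force: [0.1, -0.9, -0.1]
gripper_width: 0.0874
```

Run:
```python
from h import *
go(.440,-.366,.036)
c=r.capture("wrist"); cv2.imwrite("pics/w1.png",c["color"][:,:,::-1])
w=cloud(c)
for n in("apple",):
    for d in r.trace(c,n)[:2]:
        p=w[d["mask"]];p=p[~np.isnan(p[:,2])];print(d["uv"],d["score"],mec(p[p[:,2]>.03]),p.mean(0),p[:,2].max())
```

```text
t 1.95 tcp [ 0.4439 -0.3628  0.1499] yang 89.69809151648035 down [ 0.0025  0.     -1.    ] w 0.08740727022151717 F [ 0.0849 -0.9107 -0.0935] UNITS [ 0.7591 -0.0215 -0.0278]
[310.8, 196.8] 0.65 [ 0.4395 -0.3679  0.031 ] [ 0.435  -0.3676  0.0563] 0.07355704362090135
```

View pics/w1.png

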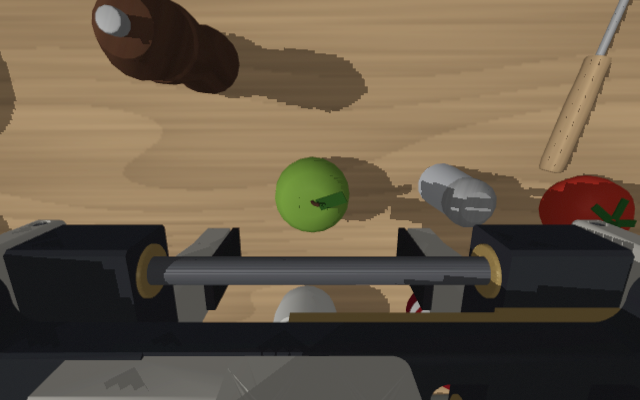

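The wrist view shows the apple at (312,195), centred between the open fingers, with the salt shaker at (460,197) clear to the right. I go down and close.

send_rows --plan '[[[0.19, -0.03, -0.03], [0, 0, 0]], [[0.38, -0.03, -0.03], [0, 0, 0]], [[0.57, -0.03, -0.03], [0, 0, 0]], [[0.76, -0.03, -0.03], [0, 0, 0]], [[0.76, -0.03, -0.03], [0, 0, 0]]]'

```text
time_s: 2.55
tcp_pos: [0.4367, -0.3645, 0.0305]
eef_rot: [145.0, 89.5, 144.8]
contact_force: [0.3, 0.4, 0.4]
gripper_width: 0.0877
```

send_rows --plan '[[[0, 0, 0], [0, 0, 0]], [[0, 0, 0], [0, 0, 0]], [[0, 0, 0], [0, 0, 0]], [[0, 0, 0], [0, 0, 0]], [[0, 0, 0], [0, 0, 0]]]' --jaw -1 --force 25

```text
time_s: 3.05
tcp_pos: [0.4377, -0.365, 0.032]
eef_rot: [142.1, 89.7, 141.9]
contact_force: [0.4, -0.3, 6.3]
gripper_width: 0.0629
```

send_rows --plan '[[[-0.1, 0, 0], [0, 0, 0]], [[-0.3, 0, 0], [0, 0, 0]], [[-0.55, 0, 0.05], [0, 0, 0]], [[-0.8, 0.1, 0.1], [0, 0, 0]], [[-1, 0.25, 0.2], [0, 0, 0]]]'

```text
time_s: 3.55
tcp_pos: [0.4682, -0.3284, 0.1844]
eef_rot: [136.4, 89.7, 136.2]
contact_force: [1.2, -0.2, -1.5]
gripper_width: 0.0626
```

send_rows --plan '[[[0, 0.2, 0], [0, 0, 0]], [[0, 0.4, 0], [0, 0, 0]], [[0, 0.6, 0], [0, 0, 0]], [[0, 0.8, 0], [0, 0, 0]], [[0, 1, 0], [0, 0, 0]]]'

```text
time_s: 4.05
tcp_pos: [0.4685, -0.1771, 0.1851]
eef_rot: [130.6, 89.7, 130.3]
contact_force: [0.2, 0.2, -1.4]
gripper_width: 0.0627
```

send_rows --plan '[[[0, 0.2, 0], [0, 0, 0]], [[0, 0.4, 0], [0, 0, 0]], [[0, 0.6, 0], [0, 0, 0]], [[0, 0.8, 0], [0, 0, 0]], [[0, 1, 0], [0, 0, 0]]]'

```text
time_s: 4.55
tcp_pos: [0.4687, -0.0258, 0.1859]
eef_rot: [124.1, 89.7, 123.8]
contact_force: [0.7, -0.3, -1.8]
gripper_width: 0.0627
```

send_rows --plan '[[[0, 0.2, 0], [0, 0, 0]], [[0, 0.4, 0], [0, 0, 0]], [[0, 0.6, 0], [0, 0, 0]], [[0, 0.8, 0], [0, 0, 0]], [[0, 1, 0], [0, 0, 0]]]'

```text
time_s: 5.05
tcp_pos: [0.469, 0.1254, 0.1868]
eef_rot: [119.8, 89.7, 119.5]
contact_force: [0.0, -0.5, -1.9]
gripper_width: 0.0626
```

send_rows --plan '[[[0, 0.2, 0], [0, 0, 0]], [[0, 0.4, 0], [0, 0, 0]], [[0, 0.6, 0], [0, 0, 0]], [[0, 0.8, 0], [0, 0, 0]], [[0, 0.9, 0], [0, 0, 0]]]'

```text
time_s: 5.55
tcp_pos: [0.4693, 0.2624, 0.1875]
eef_rot: [116.5, 89.7, 116.3]
contact_force: [-0.2, 0.6, -1.2]
gripper_width: 0.0629
```

Run:
```python
from h import *
go(.4445,.303,.06)
c=r.capture("wrist"); cv2.imwrite("pics/w2.png",c["color"][:,:,::-1])
w=cloud(c)
for n in("apple","plate"):
    for d in r.trace(c,n)[:2]:
        p=w[d["mask"]];p=p[~np.isnan(p[:,2])];print(n,d["uv"],d["score"],mec(p),p.min(0),p.max(0))
```

```text
t 5.55 tcp [0.4693 0.2624 0.1875] yang 89.79002527698572 down [-0.0024  0.005  -1.    ] w 0.06292539119654263 F [-0.2276  0.6493 -1.188 ] UNITS [ 0.8518  0.2659 -0.1645]
apple [316.4, 253.1] 0.93 [0.5195 0.2278 0.0919] [0.4359 0.1894 0.0134] [0.603  0.2923 0.2508]
plate [355.5, 153.5] 0.72 [0.4449 0.3018 0.0665] [0.3788 0.2366 0.0066] [0.5077 0.3625 0.1742]
```

View pics/w2.png

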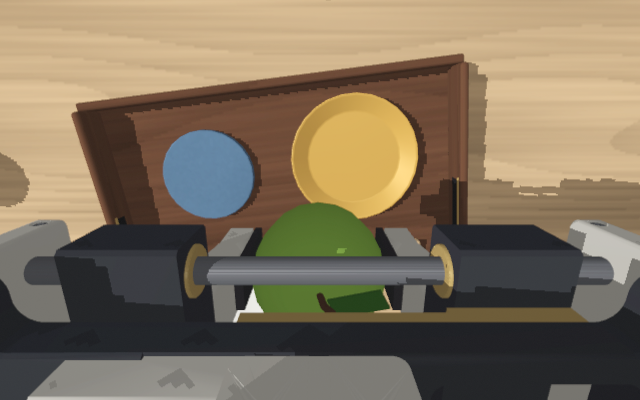

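The wrist view shows the plate at (355,155), the coaster at (209,173), and the apple held upright. I lower it over the plate.

send_rows --plan '[[[0.1, 0.09, -0.05], [0, 0, 0]], [[0.3, 0.18, -0.11], [0, 0, 0]], [[0.5, 0.27, -0.17], [0, 0, 0]], [[0.7, 0.27, -0.17], [0, 0, 0]], [[0.82, 0.27, -0.17], [0, 0, 0]]]'

```text
time_s: 6.2
tcp_pos: [0.4424, 0.3, 0.0625]
eef_rot: [156.8, 89.7, 156.6]
contact_force: [0.1, -0.2, -0.8]
gripper_width: 0.0624
```

send_rows --plan '[[[0, 0, 0], [0, 0, 0]], [[0.02, 0, 0], [0, 0, 0]], [[0.04, 0, 0], [0, 0, 0]], [[0.06, 0, 0], [0, 0, 0]], [[0.06, 0, 0], [0, 0, 0]]]'

```text
time_s: 6.7
tcp_pos: [0.4425, 0.3001, 0.0539]
eef_rot: [147.8, 89.7, 147.6]
contact_force: [0.7, 0.0, -1.5]
gripper_width: 0.0628
```

Run:
```python
from h import *
go(.4445,.303,.046)
```

```text
t 6.7 tcp [0.4425 0.3001 0.0539] yang 89.74167968850608 down [-0.0046  0.0029 -1.    ] w 0.06284712006964505 F [ 0.7357  0.0065 -1.4646] UNITS [0.0528 0.0195 0.0133]
```

send_rows --plan '[[[0.01, 0.01, 0.01], [0, 0, 0]], [[0.02, 0.02, 0.01], [0, 0, 0]], [[0.03, 0.02, 0.01], [0, 0, 0]], [[0.04, 0.02, 0.01], [0, 0, 0]], [[0.05, 0.02, 0.01], [0, 0, 0]]]'

```text
time_s: 7.2
tcp_pos: [0.4439, 0.303, 0.0462]
eef_rot: [150.4, 89.7, 150.2]
contact_force: [-0.2, -0.1, -1.3]
gripper_width: 0.0625
```

send_rows --plan '[[[0, 0, 0], [0, 0, 0]], [[0.005, 0, 0], [0, 0, 0]], [[0.005, 0, 0], [0, 0, 0]], [[0.01, 0, 0], [0, 0, 0]], [[0.01, 0, 0], [0, 0, 0]]]'

```text
time_s: 7.7
tcp_pos: [0.4442, 0.3031, 0.046]
eef_rot: [143.3, 89.7, 143.0]
contact_force: [-2.8, -2.3, 12.4]
gripper_width: 0.0624
```

send_rows --plan '[[[0, 0, 0], [0, 0, 0]], [[0, 0, 0], [0, 0, 0]], [[0, 0, 0], [0, 0, 0]], [[0, 0, 0], [0, 0, 0]], [[0, 0, 0], [0, 0, 0]]]' --jaw 1

```text
time_s: 8.2
tcp_pos: [0.4441, 0.303, 0.0458]
eef_rot: [147.3, 89.7, 147.0]
contact_force: [0.1, -0.4, 0.5]
gripper_width: 0.0873
```

send_rows --plan '[[[-0.1, 0, 0], [0, 0, 0]], [[-0.3, 0, 0], [0, 0, 0]], [[-0.55, 0, 0], [0, 0, 0]], [[-0.8, 0, 0], [0, 0, 0]], [[-1, 0, 0], [0, 0, 0]]]'

```text
time_s: 8.7
tcp_pos: [0.445, 0.3028, 0.198]
eef_rot: [129.1, 89.7, 128.9]
contact_force: [0.6, 0.6, -0.8]
gripper_width: 0.0876
```

Run:
```python
from h import *
go(.572,-.375,.15)
c=r.capture("wrist"); cv2.imwrite("pics/w3.png",c["color"][:,:,::-1])
```

```text
t 8.7 tcp [0.445  0.3028 0.198 ] yang 89.78752305868758 down [-0.003   0.0038 -1.    ] w 0.08762223821231203 F [ 0.5847  0.5841 -0.8069] UNITS [ 0.3004 -4.5167  0.8642]
```

View pics/w3.png

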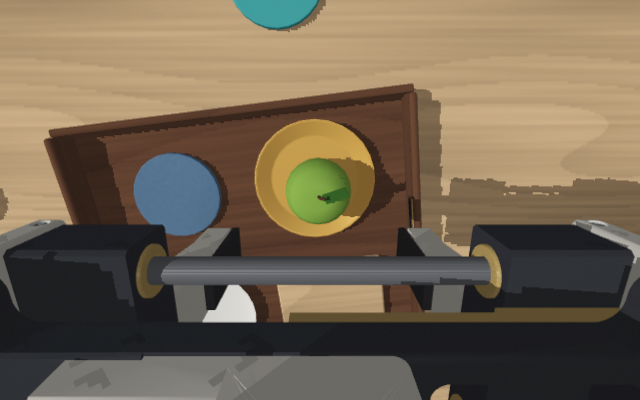

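The apple stands stem up in the middle of the plate at (318,190). Next is the cup.

send_rows --plan '[[[0, -0.2, 0.04], [0, 0, 0]], [[0, -0.4, 0.08], [0, 0, 0]], [[0, -0.6, 0.12], [0, 0, 0]], [[0, -0.8, 0.16], [0, 0, 0]], [[0, -1, 0.2], [0, 0, 0]]]'

```text
time_s: 9.25
tcp_pos: [0.4763, 0.153, 0.2015]
eef_rot: [77.0, 89.5, 76.9]
contact_force: [0.2, -0.3, 0.2]
gripper_width: 0.0876
```

send_rows --plan '[[[0, -0.2, 0.04], [0, 0, 0]], [[0, -0.4, 0.08], [0, 0, 0]], [[0, -0.6, 0.12], [0, 0, 0]], [[0, -0.8, 0.16], [0, 0, 0]], [[0, -1, 0.2], [0, 0, 0]]]'

```text
time_s: 9.75
tcp_pos: [0.506, 0.0017, 0.2001]
eef_rot: [77.3, 89.5, 77.2]
contact_force: [0.3, 0.4, -0.3]
gripper_width: 0.0878
```

send_rows --plan '[[[0, -0.2, 0.04], [0, 0, 0]], [[0, -0.4, 0.08], [0, 0, 0]], [[0, -0.6, 0.12], [0, 0, 0]], [[0, -0.8, 0.16], [0, 0, 0]], [[0, -1, 0.2], [0, 0, 0]]]'

```text
time_s: 10.25
tcp_pos: [0.5356, -0.1496, 0.1986]
eef_rot: [79.3, 89.5, 79.1]
contact_force: [1.1, 0.4, -0.3]
gripper_width: 0.0877
```

send_rows --plan '[[[0, -0.2, 0.04], [0, 0, 0]], [[0, -0.4, 0.08], [0, 0, 0]], [[0, -0.6, 0.12], [0, 0, 0]], [[0, -0.8, 0.16], [0, 0, 0]], [[0, -1, 0.2], [0, 0, 0]]]'

```text
time_s: 10.75
tcp_pos: [0.5653, -0.3009, 0.1968]
eef_rot: [83.2, 89.5, 83.1]
contact_force: [0.8, 0.5, -0.3]
gripper_width: 0.088
```

send_rows --plan '[[[0, -0.1, 0.02], [0.14, 0, 0]], [[0, -0.2, 0.03], [0.28, 0, 0]], [[0, -0.3, 0.04], [0.43, 0, 0]], [[0, -0.4, 0.05], [0.57, 0, 0]], [[0, -0.5, 0.05], [0.71, 0, 0]]]'

```text
time_s: 11.25
tcp_pos: [0.5725, -0.3765, 0.1954]
eef_rot: [120.4, 89.5, 88.0]
contact_force: [-0.2, -0.2, 0.1]
gripper_width: 0.0872
```

Run:
```python
from h import *
go(.572,-.375,.042)
c=r.capture("wrist"); cv2.imwrite("pics/w4.png",c["color"][:,:,::-1])
w=cloud(c)
for d in r.trace(c,"cup")[:2]:
    p=w[d["mask"]];p=p[~np.isnan(p[:,2])]; t=p[(p[:,2]>.055)&(p[:,2]<.066)]
    print(d["uv"],d["score"],len(t),circ(t),mec(t))
```

```text
t 11.25 tcp [ 0.5725 -0.3765  0.1954] yang 57.63911745469426 down [ 0.0003  0.0088 -1.    ] w 0.08722486368528413 F [-0.1969 -0.2457  0.1008] UNITS [ 1.0224 -0.0012 -0.0038]
[316.4, 188.5] 0.69 867 [ 0.5723 -0.375   0.0295] [ 0.5727 -0.3752  0.0318]
```

View pics/w4.png

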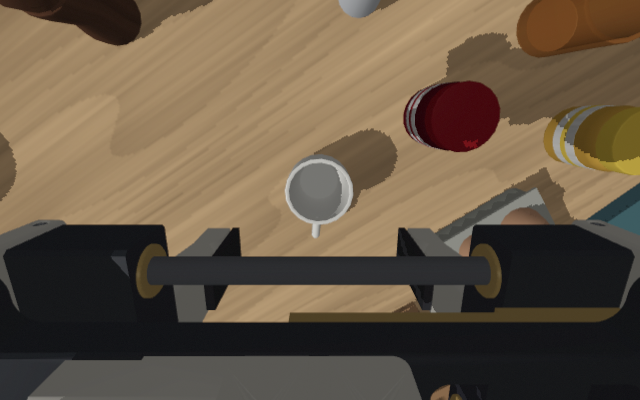

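The wrist view shows the cup at (318,190), its handle at (316,232) square to the jaws. The measured centre agrees to 1 mm.

send_rows --plan '[[[0.2, 0, 0], [0, 0, 0]], [[0.45, 0, 0], [0, 0, 0]], [[0.7, 0, 0], [0, 0, 0]], [[0.9, 0, 0], [0, 0, 0]], [[1, 0, 0], [0, 0, 0]]]'

```text
time_s: 11.85
tcp_pos: [0.5705, -0.3748, 0.0417]
eef_rot: [143.8, 89.4, 111.5]
contact_force: [-1.0, -0.1, -0.4]
gripper_width: 0.0876
```

send_rows --plan '[[[0.01, 0, 0], [0, 0, 0]], [[0.01, 0, 0], [0, 0, 0]], [[0.01, 0, 0], [0, 0, 0]], [[0.01, 0, 0], [0, 0, 0]], [[0.01, 0, 0], [0, 0, 0]]]' --jaw -1 --force 25

```text
time_s: 12.35
tcp_pos: [0.5716, -0.3751, 0.0421]
eef_rot: [129.8, 89.5, 97.6]
contact_force: [0.5, 1.2, 5.3]
gripper_width: 0.0626
```

send_rows --plan '[[[-0.1, 0, 0], [0, 0, 0]], [[-0.3, 0, 0], [0, 0, 0]], [[-0.55, 0, 0], [0, 0, 0]], [[-0.8, 0, 0], [0, 0, 0]], [[-1, 0, 0], [0, 0, 0]]]'

```text
time_s: 12.85
tcp_pos: [0.5719, -0.3769, 0.1959]
eef_rot: [115.8, 89.5, 83.6]
contact_force: [0.6, -1.0, -2.0]
gripper_width: 0.0626
```

Run:
```python
from h import *
go(.611,.170,.192)
```

```text
t 12.85 tcp [ 0.5719 -0.3769  0.1959] yang 57.79433853227119 down [ 0.0009  0.0083 -1.    ] w 0.06263243097791293 F [ 0.6389 -1.0066 -1.9895] UNITS [ 0.0567  3.2234 -1.7224]
```

send_rows --plan '[[[0, 0.12, -0.06], [-0.14, 0, 0]], [[0, 0.33, -0.18], [-0.28, 0, 0]], [[0, 0.55, -0.3], [-0.43, 0, 0]], [[0, 0.76, -0.41], [-0.57, 0, 0]], [[0, 0.97, -0.52], [-0.71, 0, 0]]]'

```text
time_s: 13.35
tcp_pos: [0.5831, -0.2109, 0.1987]
eef_rot: [77.7, 89.5, 77.7]
contact_force: [0.2, 0.4, -2.3]
gripper_width: 0.0629
```

send_rows --plan '[[[0, 0.17, 0.01], [0, 0, 0]], [[0, 0.34, 0.02], [0, 0, 0]], [[0, 0.51, 0.04], [0, 0, 0]], [[0, 0.68, 0.05], [0, 0, 0]], [[0, 0.85, 0.06], [0, 0, 0]]]'

```text
time_s: 13.85
tcp_pos: [0.5919, -0.0825, 0.201]
eef_rot: [72.6, 89.5, 72.6]
contact_force: [0.0, -0.1, -2.0]
gripper_width: 0.0632
```

send_rows --plan '[[[0, 0.17, 0.01], [0, 0, 0]], [[0, 0.34, 0.02], [0, 0, 0]], [[0, 0.51, 0.04], [0, 0, 0]], [[0, 0.68, 0.05], [0, 0, 0]], [[0, 0.85, 0.06], [0, 0, 0]]]'

```text
time_s: 14.35
tcp_pos: [0.6007, 0.0459, 0.2034]
eef_rot: [68.7, 89.5, 68.7]
contact_force: [0.2, -0.1, -1.6]
gripper_width: 0.0628
```

send_rows --plan '[[[0, 0.17, 0.01], [0, 0, 0]], [[0, 0.34, 0.02], [0, 0, 0]], [[0, 0.51, 0.04], [0, 0, 0]], [[0, 0.68, 0.05], [0, 0, 0]], [[0, 0.8, 0.06], [0, 0, 0]]]'

```text
time_s: 14.85
tcp_pos: [0.6096, 0.1673, 0.2056]
eef_rot: [66.0, 89.4, 66.0]
contact_force: [0.8, 0.1, -1.1]
gripper_width: 0.0628
```

Run:
```python
from h import *
go(.611,.170,.070)
```

```text
t 14.85 tcp [0.6096 0.1673 0.2056] yang 90.01586919691552 down [ 0.0042  0.0094 -0.9999] w 0.06276106945650896 F [ 0.8149  0.0505 -1.1432] UNITS [0.9042 0.0098 0.0055]
```

send_rows --plan '[[[0.15, 0.01, 0], [0, 0, 0]], [[0.35, 0.01, 0.01], [0, 0, 0]], [[0.6, 0.01, 0.01], [0, 0, 0]], [[0.8, 0.01, 0.01], [0, 0, 0]], [[0.9, 0.01, 0.01], [0, 0, 0]]]'

```text
time_s: 15.35
tcp_pos: [0.6102, 0.1692, 0.0682]
eef_rot: [83.9, 89.6, 83.9]
contact_force: [-0.1, -0.4, -1.5]
gripper_width: 0.0624
```

send_rows --plan '[[[0.01, 0, 0], [0, 0, 0]], [[0.03, 0, 0], [0, 0, 0]], [[0.05, 0, 0], [0, 0, 0]], [[0.07, 0, 0], [0, 0, 0]], [[0.07, 0, 0], [0, 0, 0]]]'

```text
time_s: 15.85
tcp_pos: [0.6103, 0.1693, 0.0581]
eef_rot: [80.5, 89.5, 80.5]
contact_force: [0.1, 0.1, -2.0]
gripper_width: 0.0631
```

Run:
```python
from h import *
go(.611,.170,.056)
```

```text
t 15.85 tcp [0.6103 0.1693 0.0581] yang 89.97969610994824 down [ 0.0014  0.0081 -1.    ] w 0.06306372531324751 F [ 0.0573  0.1255 -1.9833] UNITS [0.0143 0.0045 0.0043]
```

send_rows --plan '[[[0.005, 0, 0], [0, 0, 0]], [[0.01, 0, 0], [0, 0, 0]], [[0.015, 0, 0], [0, 0, 0]], [[0.015, 0, 0], [0, 0, 0]], [[0.015, 0, 0], [0, 0, 0]]]'

```text
time_s: 16.35
tcp_pos: [0.6106, 0.1694, 0.0562]
eef_rot: [77.7, 89.5, 77.7]
contact_force: [0.4, -0.0, 0.9]
gripper_width: 0.063
```

send_rows --plan '[[[0, 0, 0], [0, 0, 0]], [[0, 0, 0], [0, 0, 0]], [[0, 0, 0], [0, 0, 0]], [[0, 0, 0], [0, 0, 0]], [[0, 0, 0], [0, 0, 0]]]' --jaw 1

```text
time_s: 16.85
tcp_pos: [0.6106, 0.1694, 0.0561]
eef_rot: [78.1, 89.5, 78.1]
contact_force: [-0.1, -0.0, 0.0]
gripper_width: 0.0871
```

send_rows --plan '[[[-0.1, 0, 0], [0, 0, 0]], [[-0.3, 0, 0], [0, 0, 0]], [[-0.55, 0, 0], [0, 0, 0]], [[-0.8, 0, 0], [0, 0, 0]], [[-1, 0, 0], [0, 0, 0]]]'

```text
time_s: 17.35
tcp_pos: [0.6106, 0.1682, 0.2086]
eef_rot: [69.2, 89.5, 69.2]
contact_force: [0.3, -0.4, 0.2]
gripper_width: 0.088
```

send_rows --plan '[[[0, -0.18, -0.01], [0, 0, 0]], [[0, -0.36, -0.02], [0, 0, 0]], [[0, -0.54, -0.04], [0, 0, 0]], [[0, -0.72, -0.05], [0, 0, 0]], [[0, -0.9, -0.07], [0, 0, 0]]]'

```text
time_s: 17.85
tcp_pos: [0.5999, 0.0323, 0.2075]
eef_rot: [67.8, 89.4, 67.8]
contact_force: [0.6, -0.1, -0.4]
gripper_width: 0.0878
```

send_rows --plan '[[[0, -0.18, -0.01], [0, 0, 0]], [[0, -0.36, -0.02], [0, 0, 0]], [[0, -0.54, -0.04], [0, 0, 0]], [[0, -0.72, -0.05], [0, 0, 0]], [[0, -0.9, -0.07], [0, 0, 0]]]'

```text
time_s: 18.35
tcp_pos: [0.5893, -0.1039, 0.2062]
eef_rot: [67.5, 89.4, 67.5]
contact_force: [0.5, 0.0, -0.1]
gripper_width: 0.0875
```

send_rows --plan '[[[0, -0.18, -0.01], [0, 0, 0]], [[0, -0.36, -0.02], [0, 0, 0]], [[0, -0.54, -0.04], [0, 0, 0]], [[0, -0.72, -0.05], [0, 0, 0]], [[0, -0.88, -0.07], [0, 0, 0]]]'

```text
time_s: 18.85
tcp_pos: [0.5786, -0.2371, 0.205]
eef_rot: [67.4, 89.4, 67.4]
contact_force: [0.6, -0.3, 0.2]
gripper_width: 0.0874
```

Run:
```python
from h import *
go(.578,-.238,.050)
c=r.capture("wrist"); cv2.imwrite("pics/w5.png",c["color"][:,:,::-1])
w=cloud(c)
for d in r.trace(c,"jam_jar")[:3]:
    p=w[d["mask"]];p=p[~np.isnan(p[:,2])]; t=p[(p[:,2]>.074)&(p[:,2]<.09)]
    print(d["uv"],d["score"],len(t),mec(t))
c=r.capture("top"); w=cloud(c)
for n,h0,h1 in(("cup",.068,.085),("apple",.06,.1)):
  for d in r.trace(c,n)[:2]:
    p=w[d["mask"]];p=p[~np.isnan(p[:,2])]; t=p[(p[:,2]>h0)&(p[:,2]<h1)]
    if len(t)>20: print(n,d["uv"],d["score"],len(t),t.mean(0),circ(t))
```

```text
t 18.85 tcp [ 0.5786 -0.2371  0.205 ] yang 89.99447672458294 down [ 0.0037  0.009  -1.    ] w 0.08743088588759627 F [ 0.5527 -0.2953  0.2026] UNITS [ 1.0331 -0.0153 -0.0077]
[312.9, 184.6] 0.79 2984 [ 0.5786 -0.2389  0.0283]
cup [233.7, 125.8] 0.94 148 [0.6157 0.1778 0.0737] [0.6116 0.169  0.0297]
apple [170.6, 206.2] 0.76 634 [0.4459 0.2993 0.0722] [0.4463 0.2993 0.0206]
```

View pics/w5.png

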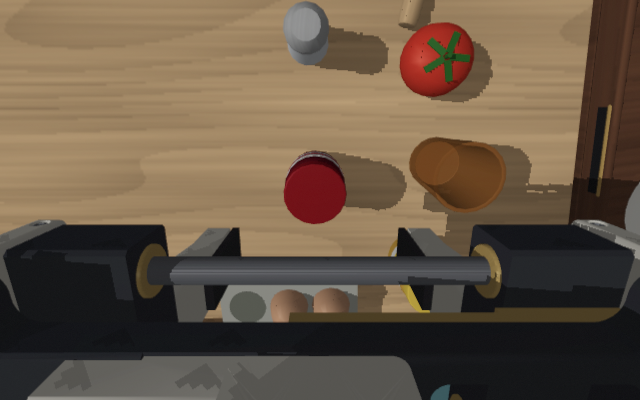

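The jam jar (dark-red lid, 315,190) lies centred between the jaws, the glass (455,175) is clear, and the cup reads 1–2 mm from the saucer's middle. I grasp the jar.

send_rows --plan '[[[0.2, -0.01, 0], [0, 0, 0]], [[0.45, -0.01, 0], [0, 0, 0]], [[0.7, -0.01, 0], [0, 0, 0]], [[0.9, -0.01, 0], [0, 0, 0]], [[1, -0.01, 0], [0, 0, 0]]]'

```text
time_s: 19.6
tcp_pos: [0.5778, -0.2344, 0.052]
eef_rot: [90.0, 89.4, 90.1]
contact_force: [0.3, -1.2, 0.4]
gripper_width: 0.0876
```

send_rows --plan '[[[0.03, 0, 0], [0, 0, 0]], [[0.03, 0, 0], [0, 0, 0]], [[0.03, 0, 0], [0, 0, 0]], [[0.03, 0, 0], [0, 0, 0]], [[0.03, 0, 0], [0, 0, 0]]]' --jaw -1 --force 30

```text
time_s: 20.1
tcp_pos: [0.5787, -0.2344, 0.0488]
eef_rot: [76.0, 89.4, 76.1]
contact_force: [0.3, -0.5, 3.1]
gripper_width: 0.0593
```

send_rows --plan '[[[-0.1, 0, 0], [0, 0, 0]], [[-0.3, 0, 0], [0, 0, 0]], [[-0.55, 0, 0], [0, 0, 0]], [[-0.8, 0, 0], [0, 0, 0]], [[-1, 0, 0], [0, 0, 0]]]'

```text
time_s: 20.6
tcp_pos: [0.5784, -0.2359, 0.2014]
eef_rot: [66.7, 89.4, 66.7]
contact_force: [0.9, 0.4, -2.7]
gripper_width: 0.0591
```

Run:
```python
from h import *
go(.590,.318,.205)
```

```text
t 20.6 tcp [ 0.5784 -0.2359  0.2014] yang 90.02889499923229 down [ 0.0042  0.0096 -0.9999] w 0.05905409397928509 F [ 0.9451  0.4421 -2.7475] UNITS [0.0122 3.6929 0.0793]
```

send_rows --plan '[[[0, 0.15, 0], [0, 0, 0]], [[0, 0.33, 0.01], [0, 0, 0]], [[0, 0.52, 0.01], [0, 0, 0]], [[0, 0.72, 0.02], [0, 0, 0]], [[0, 0.92, 0.02], [0, 0, 0]]]'

```text
time_s: 21.1
tcp_pos: [0.5809, -0.0968, 0.203]
eef_rot: [67.1, 89.4, 67.1]
contact_force: [1.2, 0.0, -2.0]
gripper_width: 0.0595
```

send_rows --plan '[[[0, 0.18, 0], [0, 0, 0]], [[0, 0.36, 0.01], [0, 0, 0]], [[0, 0.55, 0.01], [0, 0, 0]], [[0, 0.74, 0.02], [0, 0, 0]], [[0, 0.92, 0.02], [0, 0, 0]]]'

```text
time_s: 21.6
tcp_pos: [0.5834, 0.0424, 0.2046]
eef_rot: [68.1, 89.3, 68.1]
contact_force: [0.7, 0.2, -2.5]
gripper_width: 0.0596
```

send_rows --plan '[[[0, 0.18, 0], [0, 0, 0]], [[0, 0.36, 0.01], [0, 0, 0]], [[0, 0.55, 0.01], [0, 0, 0]], [[0, 0.74, 0.02], [0, 0, 0]], [[0, 0.92, 0.02], [0, 0, 0]]]'

```text
time_s: 22.1
tcp_pos: [0.5861, 0.1816, 0.2063]
eef_rot: [69.7, 89.3, 69.7]
contact_force: [-0.1, -0.4, -2.3]
gripper_width: 0.0594
```

send_rows --plan '[[[0, 0.18, 0], [0, 0, 0]], [[0, 0.36, 0.01], [0, 0, 0]], [[0, 0.55, 0.01], [0, 0, 0]], [[0, 0.74, 0.02], [0, 0, 0]], [[0, 0.88, 0.02], [0, 0, 0]]]'

```text
time_s: 22.6
tcp_pos: [0.5888, 0.315, 0.2077]
eef_rot: [71.7, 89.3, 71.7]
contact_force: [-0.0, -1.3, -2.6]
gripper_width: 0.0589
```

Run:
```python
from h import *
go(.590,.318,.080)
c=r.capture("wrist")
w=cloud(c)
for d in r.trace(c,"board")[:2]:
    p=w[d["mask"]];p=p[~np.isnan(p[:,2])]; print(d["uv"],d["score"],p.min(0),p.max(0),cv2.minAreaRect((p[:,:2]*1000).astype(np.float32)))
```

```text
t 22.6 tcp [0.5888 0.315  0.2077] yang 89.98505223538676 down [ 0.0038  0.0114 -0.9999] w 0.058877497270371615 F [-0.0003 -1.2514 -2.5964] UNITS [0.8518 0.0101 0.005 ]
```

send_rows --plan '[[[0.15, 0.01, 0], [0, 0, 0]], [[0.35, 0.01, 0.01], [0, 0, 0]], [[0.6, 0.01, 0.01], [0, 0, 0]], [[0.75, 0.01, 0.01], [0, 0, 0]], [[0.83, 0.01, 0.01], [0, 0, 0]]]'

```text
time_s: 23.2
tcp_pos: [0.5896, 0.3173, 0.0804]
eef_rot: [85.7, 89.5, 85.7]
contact_force: [0.2, 0.4, -3.5]
gripper_width: 0.0596
```

send_rows --plan '[[[0.01, 0, 0], [0, 0, 0]], [[0.03, 0, 0], [0, 0, 0]], [[0.05, 0, 0], [0, 0, 0]], [[0.06, 0, 0], [0, 0, 0]], [[0.06, 0, 0], [0, 0, 0]]]'

```text
time_s: 23.7
tcp_pos: [0.5898, 0.3176, 0.072]
eef_rot: [81.6, 89.4, 81.6]
contact_force: [0.6, 1.0, -3.3]
gripper_width: 0.059
```

Run:
```python
from h import *
go(.590,.318,.069)
```

```text
t 23.7 tcp [0.5898 0.3176 0.072 ] yang 90.02496288059251 down [ 0.0014  0.0098 -1.    ] w 0.05902511513658073 F [ 0.5749  1.0179 -3.2664] UNITS [0.0203 0.0023 0.0015]
```

send_rows --plan '[[[0.005, 0, 0], [0, 0, 0]], [[0.01, 0, 0], [0, 0, 0]], [[0.015, 0, 0], [0, 0, 0]], [[0.02, 0, 0], [0, 0, 0]], [[0.02, 0, 0], [0, 0, 0]]]'

```text
time_s: 24.2
tcp_pos: [0.5898, 0.3177, 0.0689]
eef_rot: [82.0, 89.4, 82.0]
contact_force: [-0.5, -0.6, -1.9]
gripper_width: 0.0594
```

send_rows --plan '[[[0.005, 0, 0], [0, 0, 0]], [[0.01, 0, 0], [0, 0, 0]], [[0.01, 0, 0], [0, 0, 0]], [[0.01, 0, 0], [0, 0, 0]], [[0.01, 0, 0], [0, 0, 0]]]'

```text
time_s: 24.7
tcp_pos: [0.5901, 0.3177, 0.0688]
eef_rot: [76.8, 89.4, 76.8]
contact_force: [-2.5, -1.7, 6.9]
gripper_width: 0.059
```

send_rows --plan '[[[0, 0, 0], [0, 0, 0]], [[0, 0, 0], [0, 0, 0]], [[0, 0, 0], [0, 0, 0]], [[0, 0, 0], [0, 0, 0]], [[0, 0, 0], [0, 0, 0]]]' --jaw 1

```text
time_s: 25.2
tcp_pos: [0.5901, 0.3177, 0.0687]
eef_rot: [77.2, 89.4, 77.2]
contact_force: [-0.3, -0.2, 0.0]
gripper_width: 0.0867
```

send_rows --plan '[[[-0.1, 0, 0], [0, 0, 0]], [[-0.3, 0, 0], [0, 0, 0]], [[-0.55, 0, 0], [0, 0, 0]], [[-0.8, 0, 0], [0, 0, 0]], [[-1, 0, 0], [0, 0, 0]]]'

```text
time_s: 25.7
tcp_pos: [0.5902, 0.3163, 0.2226]
eef_rot: [67.5, 89.3, 67.6]
contact_force: [1.3, -0.3, -0.3]
gripper_width: 0.0875
```

send_rows --plan '[[[0, -0.18, -0.01], [0, 0, 0]], [[0, -0.36, -0.02], [0, 0, 0]], [[0, -0.56, -0.04], [0, 0, 0]], [[0, -0.75, -0.05], [0, 0, 0]], [[0, -0.93, -0.06], [0, 0, 0]]]'

```text
time_s: 26.2
tcp_pos: [0.5809, 0.1751, 0.2217]
eef_rot: [66.3, 89.3, 66.3]
contact_force: [0.1, 1.0, 0.2]
gripper_width: 0.0878
```

send_rows --plan '[[[0, -0.18, -0.01], [0, 0, 0]], [[0, -0.36, -0.02], [0, 0, 0]], [[0, -0.56, -0.04], [0, 0, 0]], [[0, -0.75, -0.05], [0, 0, 0]], [[0, -0.93, -0.06], [0, 0, 0]]]'

```text
time_s: 26.7
tcp_pos: [0.5715, 0.0339, 0.2207]
eef_rot: [64.2, 89.3, 64.3]
contact_force: [-0.2, 0.1, -0.4]
gripper_width: 0.0877
```

send_rows --plan '[[[0, -0.18, -0.01], [0, 0, 0]], [[0, -0.36, -0.02], [0, 0, 0]], [[0, -0.56, -0.04], [0, 0, 0]], [[0, -0.75, -0.05], [0, 0, 0]], [[0, -0.93, -0.06], [0, 0, 0]]]'

```text
time_s: 27.2
tcp_pos: [0.562, -0.1072, 0.2197]
eef_rot: [62.0, 89.2, 62.1]
contact_force: [0.5, 0.6, -0.1]
gripper_width: 0.0879
```

Run:
```python
from h import *
go(.5625,-.104,.050)
c=r.capture("wrist"); cv2.imwrite("pics/w6.png",c["color"][:,:,::-1])
w=cloud(c)
for d in r.trace(c,"glass")[:3]:
    p=w[d["mask"]];p=p[~np.isnan(p[:,2])]; t=p[(p[:,2]>.079)&(p[:,2]<.095)]
    print(d["uv"],d["score"],len(t),mec(t),circ(t))
c=r.capture("top"); w=cloud(c)
for d in r.trace(c,"jam_jar")[:2]:
    p=w[d["mask"]];p=p[~np.isnan(p[:,2])]; t=p[p[:,2]>p[:,2].max()-.012]
    print("jam",d["uv"],d["score"],len(t),t.mean(0),mec(t))
```

```text
t 27.2 tcp [ 0.562  -0.1072  0.2197] yang 90.04335864726674 down [ 0.0063  0.0118 -0.9999] w 0.08788093018622553 F [ 0.4549  0.6231 -0.1247] UNITS [ 1.1316  0.008  -0.0034]
[316.7, 185.2] 0.86 983 [ 0.5626 -0.1041  0.0319] [ 0.562  -0.1041  0.0294]
jam [265.1, 199.5] 0.4 5 [0.4069 0.0054 0.6235] [0.407  0.0054 0.0017]
```

View pics/w6.png

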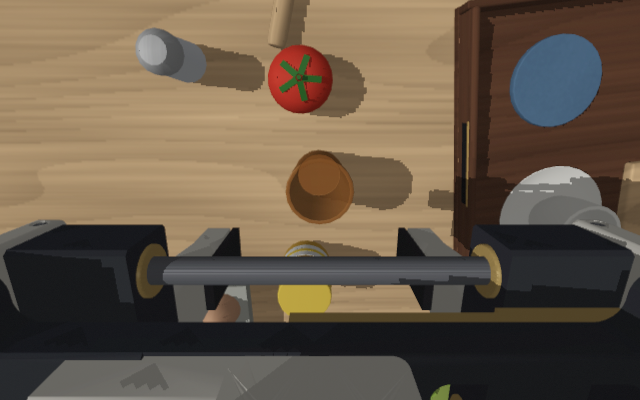

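The wrist view shows the amber glass at (320,188) between the jaws, with the mustard jar (305,295) and tomato (300,78) off the finger line. I grasp the glass.

send_rows --plan '[[[0.2, 0.02, 0], [0, 0, 0]], [[0.45, 0.02, 0], [0, 0, 0]], [[0.7, 0.02, 0], [0, 0, 0]], [[0.9, 0.02, 0], [0, 0, 0]], [[1, 0.02, 0], [0, 0, 0]]]'

```text
time_s: 27.9
tcp_pos: [0.5615, -0.1009, 0.067]
eef_rot: [77.8, 89.3, 77.8]
contact_force: [0.3, -0.4, 1.2]
gripper_width: 0.0873
```

send_rows --plan '[[[0.03, 0, 0], [0, 0, 0]], [[0.07, 0, 0], [0, 0, 0]], [[0.11, 0, 0], [0, 0, 0]], [[0.12, 0, 0], [0, 0, 0]], [[0.12, 0, 0], [0, 0, 0]]]'

```text
time_s: 28.4
tcp_pos: [0.5618, -0.1006, 0.0494]
eef_rot: [74.8, 89.3, 74.8]
contact_force: [-0.7, -0.8, 0.2]
gripper_width: 0.0878
```

send_rows --plan '[[[0, 0, 0], [0, 0, 0]], [[0, 0, 0], [0, 0, 0]], [[0, 0, 0], [0, 0, 0]], [[0, 0, 0], [0, 0, 0]], [[0, 0, 0], [0, 0, 0]]]' --jaw -1 --force 25

```text
time_s: 28.9
tcp_pos: [0.562, -0.1009, 0.0497]
eef_rot: [72.3, 89.3, 72.3]
contact_force: [-0.4, -1.7, 2.8]
gripper_width: 0.0609
```

send_rows --plan '[[[-0.1, 0, 0], [0, 0, 0]], [[-0.3, 0, 0], [0, 0, 0]], [[-0.55, 0, 0], [0, 0, 0]], [[-0.8, 0, 0], [0, 0, 0]], [[-1, 0, 0], [0, 0, 0]]]'

```text
time_s: 29.4
tcp_pos: [0.5614, -0.1025, 0.2015]
eef_rot: [70.0, 89.3, 70.0]
contact_force: [0.7, 0.9, -2.2]
gripper_width: 0.0607
```

Run:
```python
from h import *
go(.461,.149,.205)
```

```text
t 29.4 tcp [ 0.5614 -0.1025  0.2015] yang 90.00648906479485 down [ 0.0043  0.0119 -0.9999] w 0.06067107716920501 F [ 0.6709  0.869  -2.2433] UNITS [-0.0064  1.6768 -0.669 ]
```

send_rows --plan '[[[0, 0.15, -0.05], [0, 0, 0]], [[0, 0.3, -0.11], [0, 0, 0]], [[0, 0.48, -0.18], [0, 0, 0]], [[0, 0.66, -0.26], [0, 0, 0]], [[0, 0.84, -0.33], [0, 0, 0]]]'

```text
time_s: 29.9
tcp_pos: [0.5107, 0.0244, 0.2023]
eef_rot: [74.9, 89.3, 74.8]
contact_force: [0.3, 0.3, -2.0]
gripper_width: 0.0608
```

Run:
```python
from h import *
c=r.capture("wrist"); w=cloud(c); im=c["color"].astype(int)
m=((im[...,2]-im[...,0])>15)&(w[...,2]>.008)&(w[...,2]<.026)&(np.hypot(w[...,0]-.461,w[...,1]-.149)<.07)
p=w[m]; print(len(p),p.mean(0),p.min(0),p.max(0))
go(.461,.149,.205)
```

```text
6312 [0.4592 0.1483 0.0156] [0.4148 0.1024 0.0081] [0.5079 0.1956 0.0187]
t 29.95 tcp [0.5098 0.0269 0.2025] yang 89.99547494571848 down [ 0.0036  0.0135 -0.9999] w 0.06112814992669784 F [-3.2108  3.6411 -3.4385] UNITS [-0.0071  0.814  -0.3251]
```

send_rows --plan '[[[0, 0.18, -0.07], [0, 0, 0]], [[0, 0.36, -0.14], [0, 0, 0]], [[0, 0.54, -0.21], [0, 0, 0]], [[0, 0.7, -0.28], [0, 0, 0]], [[0, 0.81, -0.32], [0, 0, 0]]]'

```text
time_s: 30.45
tcp_pos: [0.4606, 0.1496, 0.2036]
eef_rot: [78.9, 89.2, 78.9]
contact_force: [0.3, -1.4, -1.8]
gripper_width: 0.0611
```

Run:
```python
from h import *
go(.461,.149,.076)
```

```text
t 30.45 tcp [0.4606 0.1496 0.2036] yang 90.03257560965187 down [ 0.0027  0.0136 -0.9999] w 0.06109434434939862 F [ 0.3264 -1.4388 -1.8066] UNITS [ 0.8503 -0.0156  0.0006]
```

send_rows --plan '[[[0.15, 0, 0], [0, 0, 0]], [[0.35, -0.01, 0], [0, 0, 0]], [[0.6, -0.02, 0], [0, 0, 0]], [[0.75, -0.02, 0], [0, 0, 0]], [[0.83, -0.02, 0], [0, 0, 0]]]'

```text
time_s: 30.95
tcp_pos: [0.4593, 0.1473, 0.0765]
eef_rot: [93.9, 89.3, 93.9]
contact_force: [0.6, 0.4, -2.6]
gripper_width: 0.0607
```

send_rows --plan '[[[0.01, 0, 0], [0, 0, 0]], [[0.03, 0, 0], [0, 0, 0]], [[0.05, 0, 0], [0, 0, 0]], [[0.06, 0, 0], [0, 0, 0]], [[0.06, 0, 0], [0, 0, 0]]]'

```text
time_s: 31.45
tcp_pos: [0.4595, 0.1475, 0.0679]
eef_rot: [91.1, 89.3, 91.1]
contact_force: [0.1, -1.1, -2.5]
gripper_width: 0.0613
```

Run:
```python
from h import *
go(.461,.149,.066)
```

```text
t 31.45 tcp [0.4595 0.1475 0.0679] yang 89.99595143134441 down [-0.0002  0.012  -0.9999] w 0.061266526262944675 F [ 0.1283 -1.0829 -2.5496] UNITS [0.0126 0.0097 0.0102]
```

send_rows --plan '[[[0.005, 0.01, 0.01], [0, 0, 0]], [[0.01, 0.01, 0.01], [0, 0, 0]], [[0.015, 0.01, 0.01], [0, 0, 0]], [[0.015, 0.01, 0.01], [0, 0, 0]], [[0.015, 0.01, 0.01], [0, 0, 0]]]'

```text
time_s: 31.95
tcp_pos: [0.4611, 0.1492, 0.0657]
eef_rot: [89.8, 89.3, 89.8]
contact_force: [-0.4, 0.0, -2.4]
gripper_width: 0.0612
```

send_rows --plan '[[[0.003, 0, 0], [0, 0, 0]], [[0.006, 0, 0], [0, 0, 0]], [[0.01, 0, 0], [0, 0, 0]], [[0.01, 0, 0], [0, 0, 0]], [[0.01, 0, 0], [0, 0, 0]]]'

```text
time_s: 32.45
tcp_pos: [0.4615, 0.1491, 0.0655]
eef_rot: [84.7, 89.3, 84.7]
contact_force: [-2.4, -2.2, 14.3]
gripper_width: 0.061
```

The force shows contact, so I release the glass, lift, and move back out of the view.

send_rows --plan '[[[0, 0, 0], [0, 0, 0]], [[0, 0, 0], [0, 0, 0]], [[0, 0, 0], [0, 0, 0]], [[0, 0, 0], [0, 0, 0]], [[0, 0, 0], [0, 0, 0]]]' --jaw 1

```text
time_s: 32.95
tcp_pos: [0.4615, 0.1491, 0.0653]
eef_rot: [85.9, 89.3, 85.9]
contact_force: [-0.5, 0.3, 0.2]
gripper_width: 0.0868
```

send_rows --plan '[[[-0.1, 0, 0], [0, 0, 0]], [[-0.3, 0, 0], [0, 0, 0]], [[-0.55, 0, 0], [0, 0, 0]], [[-0.8, 0, 0], [0, 0, 0]], [[-1, 0, 0], [0, 0, 0]]]'

```text
time_s: 33.45
tcp_pos: [0.4616, 0.1474, 0.2175]
eef_rot: [80.3, 89.3, 80.4]
contact_force: [1.3, 0.7, -0.7]
gripper_width: 0.0879
```

send_rows --plan '[[[0, -0.2, 0], [0, 0, 0]], [[0, -0.4, 0], [0, 0, 0]], [[0, -0.6, 0], [0, 0, 0]], [[0, -0.8, 0], [0, 0, 0]], [[0, -1, 0], [0, 0, 0]]]'

```text
time_s: 33.95
tcp_pos: [0.4614, -0.0037, 0.2156]
eef_rot: [80.0, 89.2, 80.0]
contact_force: [0.7, 0.0, 0.4]
gripper_width: 0.0876
```

send_rows --plan '[[[0, -0.2, 0], [0, 0, 0]], [[0, -0.4, 0], [0, 0, 0]], [[0, -0.6, 0], [0, 0, 0]], [[0, -0.8, 0], [0, 0, 0]], [[0, -1, 0], [0, 0, 0]]]'

```text
time_s: 34.45
tcp_pos: [0.4614, -0.1549, 0.2136]
eef_rot: [80.0, 89.2, 80.1]
contact_force: [1.1, -0.2, 0.2]
gripper_width: 0.0875
```

send_rows --plan '[[[0, -0.2, 0], [0, 0, 0]], [[0, -0.4, 0], [0, 0, 0]], [[0, -0.6, 0], [0, 0, 0]], [[0, -0.8, 0], [0, 0, 0]], [[0, -1, 0], [0, 0, 0]]]'

```text
time_s: 34.95
tcp_pos: [0.4614, -0.3061, 0.2114]
eef_rot: [81.4, 89.2, 81.4]
contact_force: [0.3, -0.5, 0.5]
gripper_width: 0.0875
```

send_rows --plan '[[[0, -0.2, 0], [0, 0, 0]], [[0, -0.4, 0], [0, 0, 0]], [[0, -0.6, 0], [0, 0, 0]], [[0, -0.6, 0], [0, 0, 0]], [[0, -0.6, 0], [0, 0, 0]]]'

```text
time_s: 35.45
tcp_pos: [0.461, -0.3965, 0.2094]
eef_rot: [86.2, 89.2, 86.2]
contact_force: [-0.5, -0.1, -0.0]
gripper_width: 0.0876
```

Run:
```python
from h import *
c=r.capture("top"); w=cloud(c)
cv2.imwrite("pics/top9.png",cv2.resize(c["color"][60:260,110:560,::-1],(800,356),interpolation=cv2.INTER_CUBIC))
def top(n,x,y,h):
    m=(np.hypot(w[...,0]-x,w[...,1]-y)<.05)&(w[...,2]>h-.007)&(w[...,2]<h+.012); p=w[m]
    print(n,len(p),p.mean(0),"circ",circ(p),"mec",mec(p))
top("cup",.611,.17,.074);top("glass",.461,.149,.101);top("jam",.59,.318,.1);top("apple",.4445,.303,.075)
top("mustard",.6775,-.1196,.08);top("tomato",.46,-.123,.054)
for n in("saucer","plate","board"):
    for d in r.trace(c,n)[:1]:
        m=d["mask"]; p=w[m];ct=max(cv2.findContours(m.astype(np.uint8),0,1)[0],key=len)
        q=np.array([ray(c,x[0],np.nanmedian(p[:,2]))[:2] for x in ct]); print(n,d["score"],mec(q))
im=c["color"].astype(int)
m=((im[...,2]-im[...,0])>15)&(np.hypot(w[...,0]-.461,w[...,1]-.149)<.07)&(w[...,2]<.03); p=w[m];print("coaster",(p.min(0)+p.max(0))/2,p.max(0)-p.min(0))
```

```text
cup 210 [0.6136 0.1694 0.0733] circ [0.6116 0.169  0.0297] mec [0.6165 0.1674 0.0364]
glass 222 [0.4629 0.1484 0.1008] circ [0.4619 0.1467 0.0294] mec [0.4623 0.147  0.0317]
jam 585 [0.5893 0.3158 0.1004] circ [0.5893 0.3156 0.0204] mec [0.5905 0.3164 0.0291]
apple 474 [0.4467 0.3013 0.0741] circ [0.447  0.3011 0.018 ] mec [0.4468 0.3019 0.0277]
mustard 548 [ 0.6766 -0.1197  0.0803] circ [ 0.6766 -0.1197  0.0201] mec [ 0.678  -0.1202  0.0289]
tomato 447 [ 0.4599 -0.1231  0.0521] circ [ 0.4602 -0.1232  0.0179] mec [ 0.4597 -0.1234  0.0272]
saucer 0.82 [0.6116 0.1693 0.0601]
plate 0.84 [0.4436 0.3014 0.0648]
board 0.88 [0.5896 0.3169 0.0768]
coaster [0.4614 0.1453 0.0165] [0.0903 0.0859 0.0105]
```

View pics/top9.png

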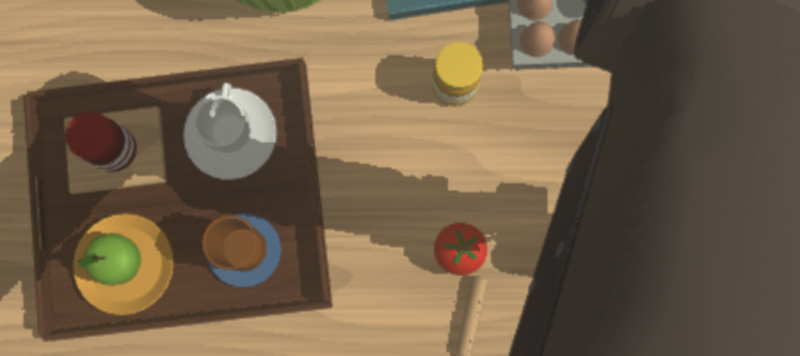

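All four things stand upright on their pieces, within about 4 mm of the middles. The tomato and mustard jar read where they stood, and the robot is clear. I hand the job in.

```bash
python3 -c "
from plant import r
print(r.close_job(), r.get_state()['time_s'])"
```

```text
the job is handed in; nothing more can be done
the job is handed in; nothing more can be done
```

The breakfast tray is laid and the job is handed in, about 36 s into the 112 s allowed; handing in reports no verdict. In order, I placed the apple on the plate, the cup on the saucer, the jam jar on the board and the glass on the coaster. I lowered each one until the wrist force showed contact before opening the jaws.

- **Placing:** the last top-camera check put each thing about 1–4 mm from the middle of its piece. The heights fit things standing on their pieces, and all four look upright in the picture.
- **Pieces and look-alikes:** the saucer, board, plate, mustard jar and tomato read within 2 mm of where they began. The coaster read 4 mm off in y, but the glass hides part of it; a look just before the glass went down had it in its place.
- **Checks that failed:** the network did not find the coaster at the start, so I located it by colour instead. One jam-jar report and one board look from the wrist camera were no use, and I relied on other measurements there. Nothing else failed or disagreed.

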